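# Gather the grinding balls in the tray's blue corner

### The job

The five steel balls in the white tray are to go back into their grinding jar. First turn the jar's orange cap anticlockwise to its loose stop, then lift the tray by its handle and tilt it, by some 25 degrees, until all five balls have run together into the blue corner. Finish while still holding the tray like that, a good hand's breadth up, steady and resting on nothing, so that I can pick the balls out; spill none and leave the other things on the bench where they are.

Things in the scene. Friction and masses are not known exactly. Their poses are not given: they have to be found in the camera images.
- tray: Loose white plastic ball tray, an open box 200 (its x) x 140 (its y) x 36 mm high, walls and floor 6 mm thick, with a grey arched handle over its middle; 0.2 to 0.4 kg. Origin: centre of its underside; z points up out of the tray. The corner at its -x, +y is blue, the other three are white.
- tray_handle (a point): Middle of the handle bar, 78 mm above the tray's underside; axes parallel to the tray's. The straight bar runs along the tray's x over its full 200 mm, is 14 mm thick (its y) and 18 mm high (69 to 87 mm above the underside), with free space under it down to the balls; posts only at its two ends.
- blue_corner (a point): The blue corner inside the tray: the point where the two inner wall faces meet the inner floor, at (-94, +64, +6) mm in the tray's frame.
- jar: Steel grinding jar, 58 mm across, standing in a square grey holder 110 x 110 x 18 mm that is fixed to the bench. Origin: centre of the holder's underside. The whole stands 138 mm high with its cap.
- cap (a joint): Turn of the jar's captive orange screw cap about the vertical, in rad: 0 tight, 1.2 the loose stop. It grows anticlockwise seen from above, needs about 0.12 N m and stays where it is left; it cannot come off or rise.
- cap_grip (a point): Middle of the orange grip bar on top of the cap, on the jar's axis, 126 mm above the bench. The bar is 54 mm long along this point's x, 14 mm thick along its y, and reaches from 112 to 138 mm above the bench; below it the cap is a disc 66 mm across. The point turns with the cap; at joint 0 its axes are those of the jar.
- ball1_center (a point): Centre of one of the five polished dark steel grinding balls lying loose in the tray; 18 mm diameter, 24 g. On the tray's floor the balls start to roll at a slope of about 6 degrees; along a wall they need a steeper slope.
- ball2_center (a point): Centre of one of the five polished dark steel grinding balls lying loose in the tray; 18 mm diameter, 24 g. On the tray's floor the balls start to roll at a slope of about 6 degrees; along a wall they need a steeper slope.
- ball3_center (a point): Centre of one of the five polished dark steel grinding balls lying loose in the tray; 18 mm diameter, 24 g. On the tray's floor the balls start to roll at a slope of about 6 degrees; along a wall they need a steeper slope.
- ball4_center (a point): Centre of one of the five polished dark steel grinding balls lying loose in the tray; 18 mm diameter, 24 g. On the tray's floor the balls start to roll at a slope of about 6 degrees; along a wall they need a steeper slope.
- ball5_center (a point): Centre of one of the five polished dark steel grinding balls lying loose in the tray; 18 mm diameter, 24 g. On the tray's floor the balls start to roll at a slope of about 6 degrees; along a wall they need a steeper slope.
- tube_purple: Bystander: clear 27 mm sample tube with a purple screw cap, 111 mm tall, standing on its 40 mm foot; origin at the centre of its underside.
- tube_green: Bystander: the same sort of sample tube with a green cap, 111 mm tall; origin at the centre of its underside.
- beaker: Bystander: empty glass beaker, 70 mm across, 85 mm tall; origin at the centre of its underside.
- pipette: Bystander: white pipette with blue ends, about 280 mm long and 26 mm thick, lying along its x; origin underneath, near its middle.
Mind the look-alikes: they are no part of the job. Leave any brown look-alike of the tray alone.

How it is judged (in metres and radians):
On the way, in this order (a step that is already met when the one before it is completed fails the run):
1. the jar's cap is turned to its loose stop (value of joint cap above 1 rad), for 0.2 s.
2. the tray is lifted off the bench in the gripper (height (world z) of blue_corner above 0.04 m and contact force between the fingers and tray above 1 N), for 0.2 s.
At the end, for the whole second after the job is handed in: Cap past 1.0 of 1.2 rad; tray held in the fingers, tilted 10 to 40 degrees, blue corner over 40 mm above the bench, under 30 mm/s, not on the jar; all five ball centres within 70 mm of the inner blue corner; each bystander within 30 mm of its start (value of joint cap above 1 rad and angle between tray's own z axis and vertical between 0.17 and 0.7 rad and height (world z) of blue_corner above 0.04 m and contact force between the fingers and tray above 2 N and contact force between tray and jar below 0.2 N and linear speed of tray below 0.03 m/s and distance between each of ball1_center, ball2_center, ball3_center, ball4_center, ball5_center and blue_corner below 0.07 m and distance of each of tube_purple, tube_green, beaker, pipette from where it was at the start of the episode below 0.03 m); the arm keeps its last pose, push and grip.
It fails at once if a ball has left the tray (distance between any of ball1_center, ball2_center, ball3_center, ball4_center, ball5_center and tray above 0.15 m).
It fails at once if a bystander was displaced (distance of any of tube_purple, tube_green, beaker, pipette from where it was at the start of the episode above 0.03 m).
It also fails if it takes over 45 s, if anything falls off the work surface, if the arm or the gripper's body presses on something with over 40 N, if the wrist force passes 120 N, or if a joint passes its speed limit or range.

### The arm

A 6-joint arm with a two-finger parallel gripper is mounted at the origin on the work surface. World frame = base frame: x ahead of the robot, y to its left, z up, the work surface at z = 0. Lengths are in m, angles in degrees, forces in N, time in s.
With the tool pointing down it reaches from about 0.4 to 0.825 m from the base axis. Payload 7 kg.
Tool frame: the origin (TCP) lies on the centre line of the jaws, within the pads' length; the fingertips stand 19 mm ahead of it and the grasp point (between the pads) is the TCP (r.tip_extent is the distance from the TCP to the fingertips, in m); z points along the fingers, y is the line along which they close (so a half turn about z gives the same grasp; the last joint's range is limited). The gripper opens to 88 mm and grips with 3 to 60 N. Pads are 19 mm wide; open, the fingers measure 130 mm over their backs; the gripper's body (78 mm by 193 mm) begins 47 mm behind the grasp point.
Start: joints at [-51.732, 20.546, 0.682, 0, -70.136, -16.507], TCP at [0.25, -0.627, 0.246] pointing down, gripper open.
Joint ranges: [-176.03, 176.03], [-82.01, 121.73], [-58.28, 71.71], [-173.87, 95.51], [-174.79, -0.11], [-173.66, 173.66]. Speed limits (degrees/s): [136.94, 136.94, 172.46, 180, 180, 180].

### API

Orientations are given as [roll, pitch, yaw] about the fixed x, y, z axes, in that order (R = Rz(yaw) Ry(pitch) Rx(roll)).
In Python, from plant import r gives the robot as it stands. The module is installed in compiled form; this text tells all that it offers.
- The arm moves only by the tool jog_arm, never from a script. Its argument "deltas" is a list that holds one entry, the list of rows, each a list of 5 numbers: the opening, from -1 (shut) to 1 (fully open), then the shift along the world's x, y, z in cm, then the turn about the world's z in rad. In form: [[[claw, dx, dy, dz, turn], ...]]. A call has 1 to 8 rows; each row shifts and turns the commanded pose from where the row before left it; what a row does not reach is not made up. A row lasts 1/8 s, in which the tool goes at most 62.5 mm and 10.7 degrees, less where a joint would pass 70% of its speed; a pose out of reach is approached as far as the arm can. A call with a gripper value outside its range is refused whole. The fingers move at their own pace and stop on an object; "force" is the grip in N (left out, the last holds). Time passes only in rows, so rows that do not move let the fingers close. It gives the time, the measured TCP pose, the force, the opening and the grip force at its end, in the units of the state.
- r.get_state(): the state, without advancing time (a new reading comes with each control period).
- r.capture(name): name is "side" or "top" or "wrist"; returns the picture (400x640x3 uint8, blue, green, red); there is no depth.
- r.camera_info(name): a dict with "fx", "fy", "cx", "cy" (pixels), "k1" (the pictures are not rectified: a ray, as slopes to the right and down, at radius r is drawn at 1 + k1 r^2 times it, then the intrinsics apply), "view" (4x4, takes a point from world to camera coordinates). Camera axes: x right, y up, looking along -z (the intrinsics and any distortion apply to the point x, -y, -z); pixel columns grow to the right and rows downward; lengths in m; the calibration is good to about 2 mm. A picture is of the moment at which its call begins: read the wrist's pose just before it. camera_info takes no time and is no camera call; for the wrist camera it gives the pose at the moment of the call.
- r.close_job(): hands the job in; it is judged then, once.
The state is a dict: "time_s": time; "joints": joint angles; "qd": joint speeds; "joint_torque": joint torques, N m; "tcp_pos": TCP position; "eef_rot": TCP orientation; "contact_force": force on the tool from outside, world axes, zero at the start; "moment": the same for the moment, N m; "gripper_width": finger opening in m; "gripper_force": force on a finger pad.
Only numpy, scipy, OpenCV 4.12 (cv2) and the standard library are available. Lean on these libraries where they do the work, as an engineer would, in place of code of your own. Each camera call takes 0.05 s, during which the arm holds its last target. There are 200 camera calls.

## Working session

There is one attempt and no reset: what is moved stays moved. The work goes in short steps, Python scripts to look and compute and a tool call to move; the robot and the scene stay as the last step left them, time stands still between calls to the robot, and variables do not carry over. Pictures are saved under pics/ and viewed, at most 10 in all, crops included, and the job is handed in when it is done.

Besides the shell and the picture viewer there is one more tool, called as name(argument=value, ...), one argument or row to a line, values as JSON. jog_arm: Moves the arm, as the interface text tells. Its arguments: {"type":"object","properties":{"deltas":{"type":"array"},"force":{"type":"number"}},"required":["deltas"]}

```bash
mkdir -p pics
cat > h.py <<'E'
import numpy as np, cv2
from plant import r
def cam(n):
    i=r.camera_info(n); return i,np.array(i["view"])
def proj(n,p,ci=None):
    i,V=ci or cam(n); c=V@np.append(p,1); x,y=c[0]/-c[2],-c[1]/-c[2]; k=1+i["k1"]*(x*x+y*y)
    return np.array([i["fx"]*x*k+i["cx"],i["fy"]*y*k+i["cy"]])
def ray(n,uv,ci=None):
    i,V=ci or cam(n)
    K=np.array([[i["fx"],0,i["cx"]],[0,i["fy"],i["cy"]],[0,0,1.]])
    x,y=cv2.undistortPoints(np.array([[uv]],float),K,np.array([i["k1"],0,0,0.]))[0,0]
    R=V[:3,:3]; return -R.T@V[:3,3], R.T@np.array([x,-y,-1])
def onz(n,uv,z,ci=None):
    o,d=ray(n,uv,ci); return o+d*(z-o[2])/d[2]
E
python3 - <<'E'
from h import *
for n in("top","side"):
    im=r.capture(n); cv2.imwrite(f"pics/{n}0.png",im); i,V=cam(n); print(n,i["fx"],i["k1"],-V[:3,:3].T@V[:3,3])
print(r.get_state())
E
```

```text
top 436.88789300194793 -0.020377981933636123 [0.37906612 0.00800584 1.57698402]
side 363.1987185395367 0.01106668776454041 [0.33259245 0.72340244 0.76143947]
{'time_s': 0.1, 'joints': array([-5.17333759e+01,  2.05849060e+01,  6.40873748e-01, -1.82115362e-02,
       -7.01364055e+01, -1.65047227e+01]), 'qd': array([-0.02021674, -0.04896017,  0.1552174 ,  0.07082734,  0.0018747 ,
       -0.03256808]), 'joint_torque': array([-7.64376691e-04, -5.84163415e+01,  2.93753064e+01,  7.01565340e+00,
        1.01463767e-02, -8.30884323e-05]), 'tcp_pos': array([ 0.25006664, -0.62653908,  0.2447563 ]), 'eef_rot': array([ 1.79918012e+02, -6.43820749e-03, -1.58244294e+02]), 'contact_force': array([-0.06076662,  0.1563852 ,  0.51036124]), 'moment': array([-0.03174783, -0.07535616, -0.00808031]), 'gripper_force': 0.0, 'gripper_width': 0.08770169508237761}
```

View pics/top0.png

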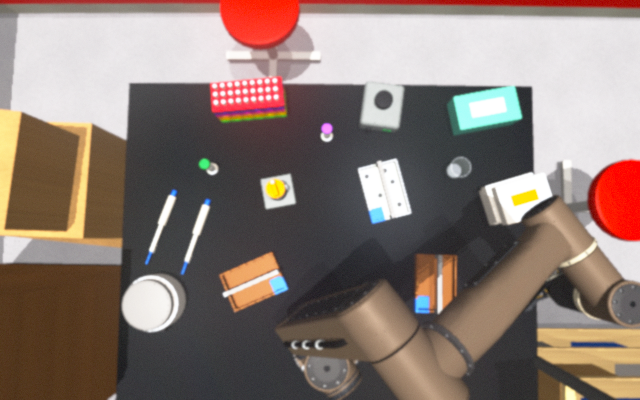

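View pics/side0.png

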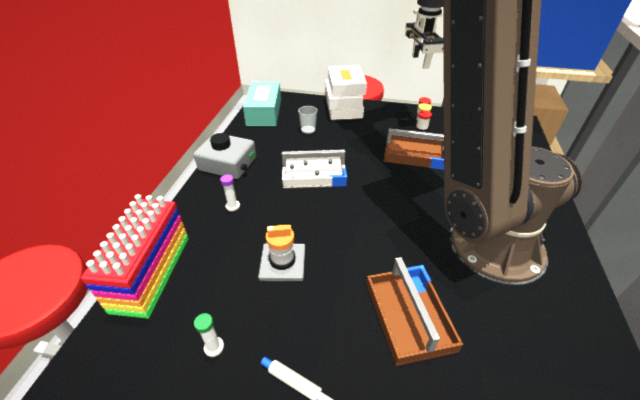

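Run:
```python
from h import *
im=cv2.imread("pics/top0.png")
for uv in[(320,200),(420,200),(320,100)]: print(uv,onz("top",uv,0).round(3))
a=cv2.resize(im[165:215,250:310],None,fx=6.5,fy=6.5,interpolation=cv2.INTER_CUBIC)
b=cv2.resize(im[150:230,350:420],None,fx=5.5,fy=5.5,interpolation=cv2.INTER_CUBIC)
o=np.zeros((450,790,3),np.uint8); o[:a.shape[0],:a.shape[1]]=a; o[:b.shape[0],400:400+b.shape[1]]=b
cv2.imwrite("pics/c1.png",o)
hsv=cv2.cvtColor(im,cv2.COLOR_BGR2HSV)
# tray by white mask
def big(m,roi):
    x0,y0,x1,y1=roi; z=np.zeros_like(m); z[y0:y1,x0:x1]=m[y0:y1,x0:x1]
    c=max(cv2.findContours(z,cv2.RETR_EXTERNAL,cv2.CHAIN_APPROX_NONE)[0],key=cv2.contourArea); return c
m=((hsv[...,2]>100)*255).astype(np.uint8); m=cv2.morphologyEx(m,cv2.MORPH_CLOSE,np.ones((3,3)))
c=big(m,(345,150,425,232))
box=cv2.boxPoints(cv2.minAreaRect(c)); print("tray box",box)
P=np.array([onz("top",b,0.036) for b in box]); print(P.round(3),P.mean(0),np.linalg.norm(np.diff(P,axis=0),axis=1))
mb=cv2.inRange(hsv,(95,120,80),(125,255,255)); c=big(mb,(345,190,425,232)); print("blue",onz("top",c.reshape(-1,2).mean(0),.03))
mh=cv2.inRange(hsv,(15,120,100),(35,255,255)); c=big(mh,(255,170,300,212)); print("yellow",cv2.minAreaRect(c),cv2.contourArea(c))
print([hsv[y,x].tolist() for x,y in[(278,188),(283,184),(270,188),(278,196),(375,180)]])
```

```text
(320, 200) [0.517 0.027 0.   ]
(420, 200) [ 0.521 -0.335  0.   ]
(320, 100) [0.887 0.032 0.   ]
tray box [[354.72964 165.9959 ]
 [396.9034  154.6414 ]
 [412.87308 213.95726]
 [370.6993  225.31175]]
[[ 0.637 -0.096  0.036]
 [ 0.679 -0.246  0.036]
 [ 0.468 -0.302  0.036]
 [ 0.426 -0.153  0.036]] [ 0.55253046 -0.19906512  0.036     ] [0.15590625 0.21842518 0.15437246]
blue [ 0.46010741 -0.1723156   0.03      ]
yellow ((275.3276062011719, 188.93106079101562), (18.514211654663086, 18.776823043823242), 66.80140686035156) 251.0
[[26, 255, 254], [24, 190, 249], [28, 255, 255], [24, 210, 251], [0, 0, 255]]
```

View pics/c1.png

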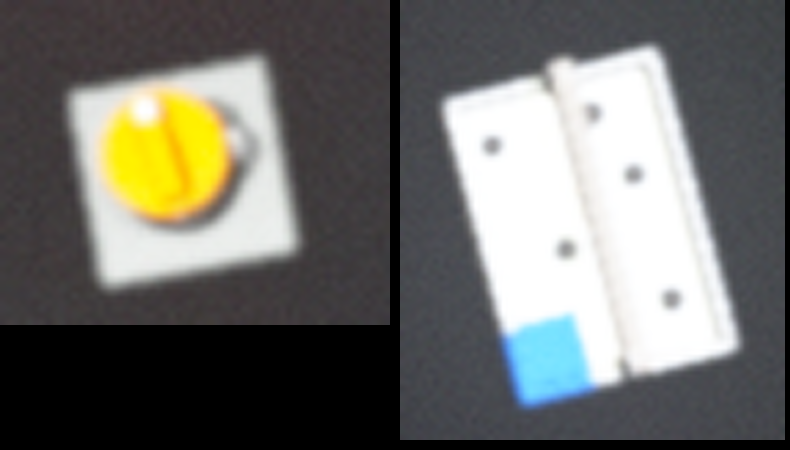

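Run:
```python
from h import *
def seg(a,b,z):
    A,B=onz("top",a,z),onz("top",b,z); d=A-B; print(((A+B)/2).round(4),np.degrees(np.arctan2(d[1],d[0])).round(1),np.linalg.norm(d).round(3))
seg((272.3,181.2),(277.4,195),.138)
seg((379.1,161.8),(391.5,217.3),.087)
h=[(250+x/6.5,165+y/6.5) for x,y in[(70,92),(265,58),(298,250),(105,288)]]
P=np.array([onz("top",q,.018) for q in h]);print(P.mean(0),P.round(3))
seg(h[0],h[3],.018); seg(h[1],h[2],.018)
```

```text
[0.5426 0.1755 0.138 ] 21.3 0.049
[ 0.5482 -0.1973  0.087 ] 12.7 0.195
[0.54432992 0.17653262 0.018     ] [[0.588 0.241 0.018]
 [0.608 0.133 0.018]
 [0.502 0.113 0.018]
 [0.479 0.219 0.018]]
[0.5337 0.23   0.018 ] 11.3 0.111
[0.5549 0.1231 0.018 ] 10.7 0.108
```

jog_arm(
  deltas=[
    [[1,2,6,2,0],[1,2,6,2,0],[1,2,6,0,0],[1,2,6,0,0],[1,2,6,0,0],[1,2,6,0,0],[1,2,6,0,0],[1,2,6,0,0]],
  ],
)

```text
time_s: 1.1
tcp_pos: [0.4065, -0.1561, 0.2834]
eef_rot: [-180.0, 0.0, -158.2]
contact_force: [1.6, 0.1, 0.6]
gripper_width: 0.0877
gripper_force: 0.0
```

jog_arm(
  deltas=[
    [[1,2.5,5.5,0,0],[1,2.5,5.5,0,0],[1,2.5,5.5,0,0],[1,2.5,5.5,0,0],[1,2.5,5.5,0,0],[1,1,5.5,0,0],[1,0,0,0,0],[1,0,0,0,0]],
  ],
)

```text
time_s: 2.1
tcp_pos: [0.5411, 0.1719, 0.2827]
eef_rot: [-180.0, -0.1, -158.2]
contact_force: [0.1, 0.5, -0.0]
gripper_width: 0.0875
gripper_force: 0.0
```

Run:
```python
from h import *
s=r.get_state(); ci=cam("wrist"); im=r.capture("wrist"); cv2.imwrite("pics/w1.png",im); print(s["tcp_pos"],s["eef_rot"],s["contact_force"])
np.savez("w1.npz",V=ci[1],i=ci[0]); print(proj("wrist",(0.543,.176,.138),ci))
```

```text
[0.54108281 0.1718982  0.28265203] [-1.79983463e+02 -7.85683274e-02 -1.58197357e+02] [ 0.09626558  0.4775906  -0.04689287]
[326.90587093 196.66267462]
```

View pics/w1.png

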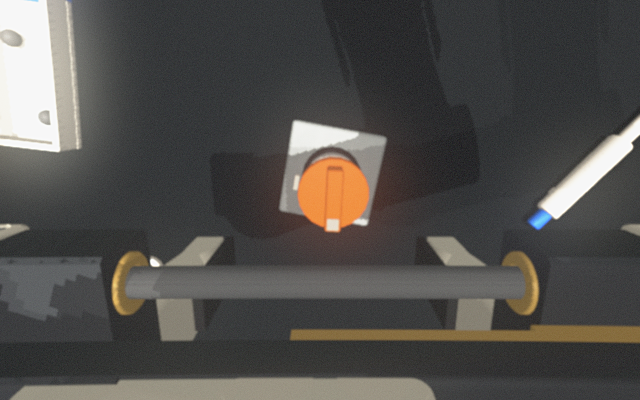

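Run:
```python
from h import *
d=np.load("w1.npz",allow_pickle=True); ci=(d["i"].item(),d["V"])
A=onz("wrist",(336,167),.138,ci);B=onz("wrist",(333,231),.138,ci);e=A-B
print(A,B,(A+B)/2,np.degrees(np.arctan2(e[1],e[0]))%180,np.linalg.norm(e))
im=cv2.imread("pics/w1.png");m=cv2.inRange(cv2.cvtColor(im,cv2.COLOR_BGR2HSV),(5,150,80),(25,255,255));m[240:]=0
c=max(cv2.findContours(m,0,2)[0],key=cv2.contourArea);(q,rad)=cv2.minEnclosingCircle(c);print(q,rad,onz("wrist",q,.112,ci))
```

```text
[0.51698325 0.17354315 0.138     ] [0.56931156 0.19225311 0.138     ] [0.54314741 0.18289813 0.138     ] 19.674477977338938 0.05557261004063275
(332.9366760253906, 194.32861328125) 37.16936111450195 [0.54499753 0.18292016 0.112     ]
```

jog_arm(
  deltas=[
    [[0,0.2,0.9,0,-0.035],[0,0,0,-4,0],[0,0,0,-4,0],[0,0,0,-4,0],[0,0,0,-2,0],[0,0,0,-0.7,0],[0,0,0,0,0]],
  ],
)

```text
time_s: 3.02
tcp_pos: [0.5437, 0.1803, 0.1368]
eef_rot: [-180.0, 0.0, -160.3]
contact_force: [0.5, -0.2, 0.8]
gripper_width: 0.0436
gripper_force: 0.0
```

jog_arm(
  deltas=[
    [[-0.6,0,0,-0.1,0],[-0.8,0,0,0,0],[-0.8,0,0,0,0],[-0.8,0,0,0,0]],
  ],
  force=20,
)

```text
time_s: 3.52
tcp_pos: [0.5437, 0.1809, 0.1356]
eef_rot: [-180.0, 0.0, -160.2]
contact_force: [-1.0, -0.6, 2.3]
gripper_width: 0.0139
gripper_force: 20.0
```

jog_arm(
  deltas=[
    [[-0.8,0,0,0,0.15],[-0.8,0,0,0,0.15],[-0.8,0,0,0,0.15],[-0.8,0,0,0,0.15],[-0.8,0,0,0,0.15],[-0.8,0,0,0,0.15],[-0.8,0,0,0,0.1],[-0.8,0,0,0,0.05]],
  ],
)

```text
time_s: 4.53
tcp_pos: [0.5447, 0.1801, 0.1356]
eef_rot: [-179.9, -0.0, -99.9]
contact_force: [7.1, -5.9, -2.0]
gripper_width: 0.0137
gripper_force: 20.0
```

Run:
```python
from h import *
s=r.get_state(); print({k:s[k].round(2) for k in("tcp_pos","eef_rot","contact_force","moment","joints")},s["gripper_width"])
```

```text
{'tcp_pos': array([0.54, 0.18, 0.14]), 'eef_rot': array([-1.7989e+02, -5.0000e-02, -9.9950e+01]), 'contact_force': array([ 7.05, -5.86, -2.05]), 'moment': array([-2.17, -2.33, -0.16]), 'joints': array([ 37.9 ,  16.55, -20.8 ,   0.14, -52.62, -47.93])} 0.01372997463175444
```

jog_arm(
  deltas=[
    [[-0.8,0,0,0,0.08],[-0.8,0,0,0,0.06],[-0.8,0,0,0,0],[-0.8,0,0,0,0]],
  ],
)

```text
time_s: 5.03
tcp_pos: [0.5446, 0.1797, 0.1356]
eef_rot: [-179.9, -0.1, -92.1]
contact_force: [6.3, -7.1, -0.6]
gripper_width: 0.0152
gripper_force: 22.0
```

Run:
```python
from h import *
s=r.get_state(); print({k:s[k].round(2) for k in("tcp_pos","eef_rot","contact_force","moment","joints")},s["gripper_width"])
```

```text
{'tcp_pos': array([0.54, 0.18, 0.14]), 'eef_rot': array([-1.7992e+02, -8.0000e-02, -9.2120e+01]), 'contact_force': array([ 6.32, -7.15, -0.64]), 'moment': array([-2.64, -2.29, -0.58]), 'joints': array([ 37.88,  16.54, -20.81,   0.14, -52.64, -40.08])} 0.0151889437643173
```

jog_arm(
  deltas=[
    [[0,0,0,0,-0.03],[0.3,0,0,0,0],[0.3,0,0,4,0],[0.3,0,0,6,0],[0.3,0,-4,4,-0.15],[0.3,0,-6,0,-0.18],[0.3,0,-6,0,-0.18],[0.3,0,-6,0,-0.18]],
  ],
)

```text
time_s: 6.02
tcp_pos: [0.5431, -0.0403, 0.2756]
eef_rot: [-180.0, 0.0, -133.6]
contact_force: [1.7, 0.5, 0.4]
gripper_width: 0.057
gripper_force: 0.0
```

jog_arm(
  deltas=[
    [[0.3,0,-5,0,-0.18],[0.3,0,-5,0,-0.18],[0.3,0,-4,0,-0.18],[0.3,0,-2,0,0],[0.3,0,0,0,0]],
  ],
)

```text
time_s: 6.65
tcp_pos: [0.5434, -0.1998, 0.275]
eef_rot: [180.0, -0.0, -164.2]
contact_force: [0.3, 0.3, 0.3]
gripper_width: 0.0569
gripper_force: 0.0
```

Run:
```python
from h import *
s=r.get_state(); ci=cam("wrist"); im=r.capture("wrist"); cv2.imwrite("pics/w2.png",im); print(s["tcp_pos"],s["eef_rot"],s["joints"],s["time_s"])
np.savez("w2.npz",V=ci[1],i=ci[0])
print(proj("wrist",(0.548,-.197,.087),ci))
```

```text
[ 0.5433774  -0.19975308  0.27495253] [ 1.79982367e+02 -2.14502475e-02 -1.64168646e+02] [-8.43446052e-01  1.05309362e+01 -9.16382427e+00 -1.14018058e-02
 -7.03308477e+01 -7.33213635e+01] 6.65
[324.64815058 187.39730482]
```

View pics/w2.png

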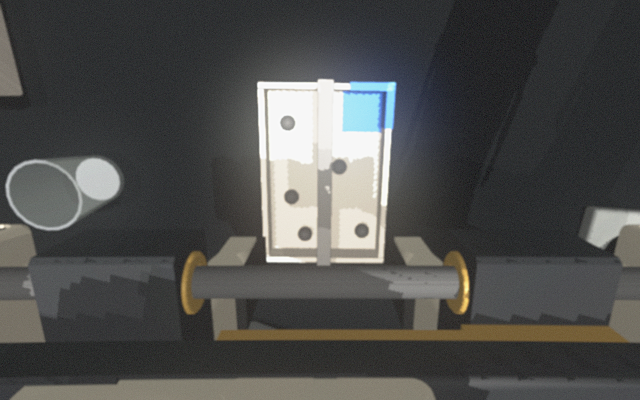

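Run:
```python
from h import *
d=np.load("w2.npz",allow_pickle=True); ci=(d["i"].item(),d["V"])
def seg(a,b,z):
    A,B=onz("wrist",a,z,ci),onz("wrist",b,z,ci);e=B-A
    print(A.round(4),B.round(4),((A+B)/2).round(4),np.degrees(np.arctan2(e[1],e[0])).round(1),np.linalg.norm(e).round(4))
seg((325.5,80),(323.5,265),.087)
seg((258,83),(268,262),.036); seg((396,83),(385,262),.036); seg((258,83),(396,83),.036)
# local frame of tray
c=np.array([.549,-.199,0]);y=np.radians(14.6);R=np.array([[np.cos(y),np.sin(y),0],[-np.sin(y),np.cos(y),0],[0,0,1]])
for b in[(288,122),(292,197),(305,233),(340,166),(362,230)]: print((R@(onz("wrist",b,.015,ci)-c)*1000).round())
```

```text
[ 0.4543 -0.2229  0.087 ] [ 0.6262 -0.176   0.087 ] [ 0.5402 -0.1994  0.087 ] 15.3 0.1782
[ 0.4726 -0.2893  0.036 ] [ 0.6636 -0.2331  0.036 ] [ 0.5681 -0.2612  0.036 ] 16.4 0.1991
[ 0.4339 -0.1535  0.036 ] [ 0.6261 -0.1011  0.036 ] [ 0.53   -0.1273  0.036 ] 15.2 0.1992
[ 0.4726 -0.2893  0.036 ] [ 0.4339 -0.1535  0.036 ] [ 0.4533 -0.2214  0.036 ] 105.9 0.1412
[-58. -40.  15.]
[ 28. -36.  15.]
[ 73. -20.  15.]
[-10.  20.  15.]
[68. 49. 15.]
```

jog_arm(
  deltas=[
    [[0,2.7,1.0,-3,0],[0,0,0,-5,0],[0,0,0,-5,0],[0,0,0,-4,0],[0,0,0,-2.5,0],[-0.3,0,0,-0.2,0],[-0.3,0,0,0,0]],
  ],
)

```text
time_s: 7.58
tcp_pos: [0.5713, -0.1884, 0.0793]
eef_rot: [-180.0, 0.1, -164.1]
contact_force: [-0.1, 1.1, 0.4]
gripper_width: 0.0322
gripper_force: 0.0
```

Run:
```python
from h import *
s=r.get_state(); print(s["tcp_pos"],s["contact_force"],s["gripper_width"])
a=r.capture("side")[120:220,240:400]; b=r.capture("wrist")[:,150:450]
b=cv2.resize(b,(300,400)); o=np.zeros((400,790,3),np.uint8); o[:300,:480]=cv2.resize(a,(480,300),interpolation=2); o[:,485:785]=b
cv2.imwrite("pics/c2.png",o)
```

```text
[ 0.57132657 -0.18835637  0.07925157] [-0.13218215  1.12092743  0.42516534] 0.032209560981833155
```

View pics/c2.png

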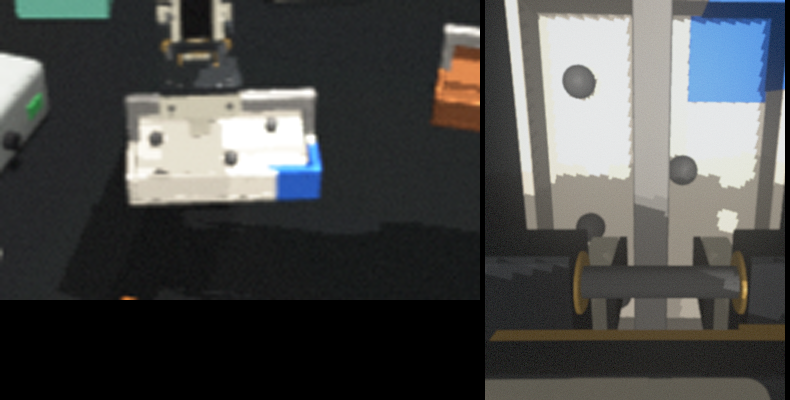

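jog_arm(
  deltas=[
    [[-0.9,0,0,0,0],[-0.9,0,0,0,0],[-0.9,0,0,0,0],[-0.9,0,0,1,0],[-0.9,0,0,2,0],[-0.9,0,0,3,0],[-0.9,0,0,3,0],[-0.9,0,0,3,0]],
  ],
  force=15,
)

```text
time_s: 8.68
tcp_pos: [0.5695, -0.1886, 0.1986]
eef_rot: [179.9, -0.1, -164.3]
contact_force: [1.2, 0.1, -4.8]
gripper_width: 0.0138
gripper_force: 15.0
```

```bash
cat > look.py <<'E'
import sys
from h import *
s=r.get_state(); print(s["time_s"],{k:s[k].round(3) for k in("tcp_pos","eef_rot","contact_force","moment")},s["gripper_width"],s["gripper_force"])
ci=cam("wrist"); w=r.capture("wrist"); si=cam("side"); p=proj("side",s["tcp_pos"],si).round().astype(int); im=r.capture("side")
x=int(np.clip(p[0]-80,0,480)); y=int(np.clip(p[1]-40,0,300)); print("side crop",x,y)
o=np.zeros((400,790,3),np.uint8); o[:300,:480]=cv2.resize(im[y:y+100,x:x+160],(480,300),interpolation=2); o[:,485:785]=w[:,170:470]
cv2.imwrite(f"pics/{sys.argv[1]}.png",o); np.savez(sys.argv[1]+".npz",V=ci[1],i=ci[0],w=w,side=im)
E
python3 look.py l1
```

```text
8.675 {'tcp_pos': array([ 0.569, -0.189,  0.199]), 'eef_rot': array([ 1.79913e+02, -9.70000e-02, -1.64280e+02]), 'contact_force': array([ 1.231,  0.08 , -4.815]), 'moment': array([ 0.07 , -0.185, -0.017])} 0.013812472761072387 14.99872550368309
side crop 225 82
```

View pics/l1.png

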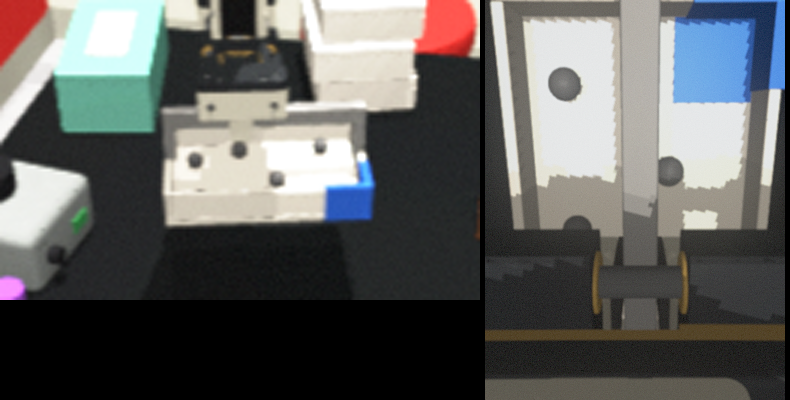

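jog_arm(
  deltas=[
    [[-0.9,0,0,1.5,0],[-0.9,0,0,3,0],[-0.9,0,0,2.5,0],[-0.9,0,0,1,0],[-0.9,0,0,0,0]],
  ],
  force=40,
)

```text
time_s: 9.4
tcp_pos: [0.5703, -0.1889, 0.2778]
eef_rot: [180.0, -0.0, -164.3]
contact_force: [0.1, -0.1, -5.0]
gripper_width: 0.0135
gripper_force: 40.0
```

jog_arm(
  deltas=[
    [[-0.9,-0.4,1.4,0,0],[-0.9,-0.8,2.8,0,0],[-0.9,-1.2,4.2,0,0],[-0.9,-1.5,5.4,0,0],[-0.9,-1.5,5.4,0,0],[-0.9,0,0,0,0],[-0.9,0,0,0,0],[-0.9,0,0,0,0]],
  ],
)

```text
time_s: 10.4
tcp_pos: [0.5163, 0.0023, 0.2777]
eef_rot: [-180.0, -0.1, -164.3]
contact_force: [0.0, -0.2, -4.0]
gripper_width: 0.0137
gripper_force: 40.0
```

```bash
cat > balls.py <<'E'
import sys
from h import *
s=r.get_state(); print(s["time_s"],s["tcp_pos"].round(3),s["eef_rot"].round(1),s["contact_force"].round(1),s["gripper_width"])
ci=cam("wrist"); w=r.capture("wrist"); np.savez(sys.argv[1]+".npz",V=ci[1],i=ci[0],w=w)
g=cv2.cvtColor(w,cv2.COLOR_BGR2GRAY)
C,_=cv2.findContours(((g<110)*255).astype(np.uint8)[:260],cv2.RETR_LIST,2)
for c in C:
    a=cv2.contourArea(c); (q,rad)=cv2.minEnclosingCircle(c)
    if 80<a<6000 and 180<q[0]<470: print("dark",np.round(q),round(rad,1),a,round(a/(np.pi*rad*rad),2))
m=cv2.inRange(cv2.cvtColor(w,cv2.COLOR_BGR2HSV),(95,120,60),(125,255,255)); m[:,:300]=0;m[:,480:]=0
c=max(cv2.findContours(m,0,2)[0],key=cv2.contourArea); print("blue",cv2.boundingRect(c),cv2.contourArea(c))
E
python3 balls.py b1; python3 look.py l2
```

```text
10.4 [0.516 0.002 0.278] [-1.800e+02 -1.000e-01 -1.643e+02] [ 0.  -0.2 -4. ] 0.01373311280215558
dark [379. 156.] 10.4 241.0 0.7
dark [377. 157.] 14.4 603.5 0.92
dark [346.  67.] 16.0 274.5 0.34
blue (359, 0, 121, 103) 10797.0
10.45 {'tcp_pos': array([0.516, 0.002, 0.278]), 'eef_rot': array([-1.79993e+02, -5.10000e-02, -1.64331e+02]), 'contact_force': array([ 0.308, -0.233, -4.435]), 'moment': array([-0.054, -0.153, -0.009])} 0.013728243058700818 39.99861538410187
side crop 227 96
```

View pics/l2.png

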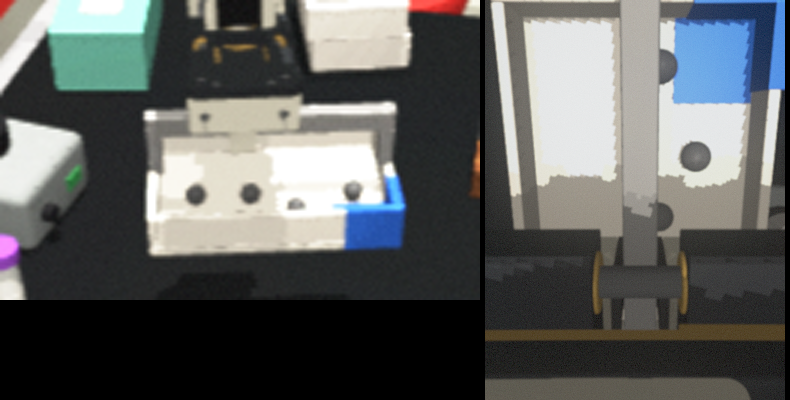

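jog_arm(
  deltas=[
    [[-0.9,1.5,-5.4,0,0],[-0.9,1.5,-5.4,0,0],[-0.9,1.2,-4.2,0,0],[-0.9,0.8,-2.8,0,0],[-0.9,0.4,-1.4,0,0],[-0.9,0,0,0,0]],
  ],
)

```text
time_s: 11.3
tcp_pos: [0.5704, -0.1902, 0.2776]
eef_rot: [180.0, -0.1, -164.4]
contact_force: [-0.1, -0.2, -4.6]
gripper_width: 0.0137
gripper_force: 40.0
```

```bash
python3 balls.py b2
```

```text
11.3 [ 0.57  -0.19   0.278] [ 1.800e+02 -1.000e-01 -1.644e+02] [-0.1 -0.2 -4.6] 0.01370000093037493
dark [346.  55.] 15.0 176.0 0.25
dark [246.  36.] 66.0 1977.5 0.14
blue (360, 0, 120, 103) 10768.5
```

```bash
cat > hc.py <<'E'
import sys,numpy as np,cv2
for n in sys.argv[1:]:
    w=np.load(n+".npz",allow_pickle=True)["w"]; g=cv2.medianBlur(cv2.cvtColor(w,cv2.COLOR_BGR2GRAY),3)[:250,190:450]
    c=cv2.HoughCircles(g,cv2.HOUGH_GRADIENT,1,14,param1=80,param2=11,minRadius=11,maxRadius=19)
    print(n,[] if c is None else [(round(x+190),round(y),round(q),int(np.median(g[int(y)-3:int(y)+4,int(x)-3:int(x)+4]))) for x,y,q in c[0]])
E
python3 hc.py l1 b1 b2
```

```text
l1 [(248, 84, 16, 130), (354, 170, 14, 115), (262, 230, 15, 60)]
b1 [(378, 156, 15, 122), (340, 68, 18, 177), (340, 218, 14, 96)]
b2 [(336, 54, 18, 178), (338, 208, 15, 104)]
```

Run:
```python
import numpy as np,cv2
b=[cv2.cvtColor(np.load(n+".npz",allow_pickle=True)["w"],cv2.COLOR_BGR2GRAY).astype(int)[:235,190:480] for n in("b1","b2")]
d=b[1]-b[0]
for s,n in((1,"brighter"),(-1,"darker")):
    k,_,st,ce=cv2.connectedComponentsWithStats(((d*s>40)*255).astype(np.uint8))
    print(n,[(st[i].tolist(),(ce[i]+[190,0]).round().tolist()) for i in range(1,k) if st[i,4]>60])
```

```text
brighter [([154, 55, 16, 31, 254], [352.0, 71.0]), ([170, 141, 33, 32, 805], [376.0, 157.0]), ([178, 209, 35, 21, 619], [385.0, 220.0]), ([152, 212, 13, 20, 129], [349.0, 223.0])]
darker [([155, 39, 11, 16, 105], [349.0, 47.0]), ([266, 189, 24, 20, 281], [469.0, 198.0]), ([153, 195, 10, 13, 67], [347.0, 201.0]), ([264, 215, 26, 15, 239], [468.0, 222.0])]
```

jog_arm(
  deltas=[
    [[-0.9,-0.3,1.5,0,0],[-0.9,-0.7,3.5,0,0],[-0.9,-1.1,5,0,0],[-0.9,-1.1,5,0,0],[-0.9,-1.1,5,0,0],[-0.9,-1.1,5,0,0],[-0.9,-1.1,5,0,0],[-0.9,-1.1,5,0,0]],
  ],
)

```text
time_s: 12.35
tcp_pos: [0.4929, 0.1636, 0.2789]
eef_rot: [180.0, 0.1, -164.2]
contact_force: [1.5, 0.5, -3.8]
gripper_width: 0.0139
gripper_force: 40.0
```

jog_arm(
  deltas=[
    [[-0.9,-0.9,4,0,0],[-0.9,-0.7,3,0,0],[-0.9,0,1.2,-1,0],[-0.9,0,0,-2,0],[-0.9,0,0,-1.5,0],[-0.9,0,0,0,0]],
  ],
)

```text
time_s: 13.1
tcp_pos: [0.4777, 0.2422, 0.2319]
eef_rot: [-179.9, -0.1, -164.3]
contact_force: [-0.2, 1.3, -4.6]
gripper_width: 0.0136
gripper_force: 40.0
```

```bash
python3 balls.py b3; python3 hc.py b3
```

```text
13.1 [0.478 0.242 0.232] [-1.799e+02 -1.000e-01 -1.643e+02] [-0.2  1.3 -4.6] 0.01355951043178228
dark [289. 122.] 12.6 375.5 0.75
dark [291. 122.] 15.0 646.0 0.92
dark [454. 158.] 71.4 1729.0 0.11
dark [280.  41.] 12.4 361.5 0.75
dark [281.  44.] 17.4 813.5 0.86
blue (360, 0, 120, 103) 10779.0
b3 [(292, 186, 14, 83), (290, 122, 16, 130), (282, 44, 18, 125)]
```

jog_arm(
  deltas=[
    [[-0.9,0,0,-0.8,0],[-0.9,0,0,-0.8,0],[-0.9,0,0,-0.5,0],[-0.9,0,0,-0.5,0],[-0.9,0,0,-0.5,0],[-0.9,0,0,0,0]],
  ],
  force=10,
)

```text
time_s: 13.9
tcp_pos: [0.4782, 0.2427, 0.2019]
eef_rot: [-180.0, -0.0, -164.3]
contact_force: [-1.8, -0.3, -1.5]
gripper_width: 0.0151
gripper_force: 10.0
```

```bash
python3 balls.py b4; python3 hc.py b4
```

```text
13.9 [0.478 0.243 0.202] [-180.    -0.  -164.3] [-1.8 -0.3 -1.5] 0.015058678009905922
dark [438. 178.] 51.8 1131.5 0.13
dark [307. 103.] 9.7 138.5 0.47
dark [287.  75.] 10.1 250.0 0.78
dark [288.  75.] 14.9 594.0 0.85
blue (353, 39, 103, 107) 8761.5
b4 [(288, 76, 14, 123), (310, 176, 13, 84), (338, 164, 16, 115), (310, 102, 15, 117), (206, 204, 13, 95)]
```

jog_arm(
  deltas=[
    [[-0.9,0,0,-0.5,0],[-0.9,0,0,-0.5,0],[-0.9,0,0,-0.5,0],[-0.9,0,0,0,0],[-0.9,0,0,0,0]],
  ],
)

```text
time_s: 14.58
tcp_pos: [0.4782, 0.2435, 0.1873]
eef_rot: [179.9, 0.0, -164.2]
contact_force: [-6.6, 2.6, 1.6]
gripper_width: 0.0172
gripper_force: 9.9
```

```bash
python3 look.py l3; python3 balls.py b5; python3 hc.py b5
```

```text
14.575 {'tcp_pos': array([0.478, 0.244, 0.187]), 'eef_rot': array([ 1.79941e+02,  1.00000e-03, -1.64249e+02]), 'contact_force': array([-6.6  ,  2.612,  1.628]), 'moment': array([ 1.124,  2.061, -0.121])} 0.01718704172353272 9.898693197173998
side crop 219 198
14.675 [0.478 0.244 0.187] [ 179.9    0.  -164.3] [-6.7  3.9  1.2] 0.01678034823865579
dark [422. 191.] 38.1 792.0 0.17
blue (354, 75, 80, 100) 5038.0
b5 [(296, 104, 13, 134)]
```

View pics/l3.png

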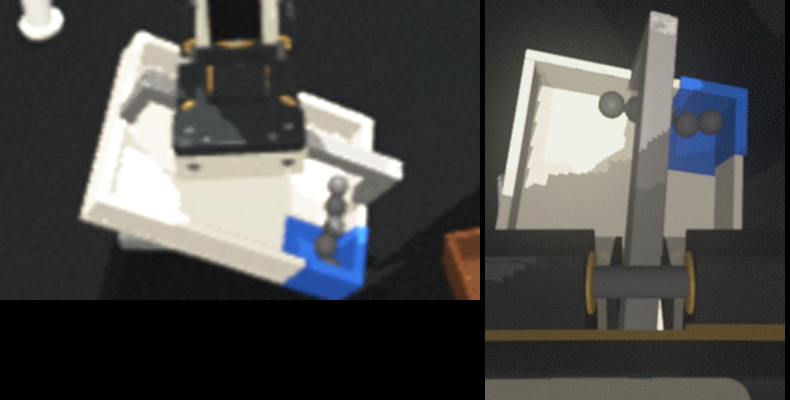

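jog_arm(
  deltas=[
    [[-0.9,0,0,1,0],[-0.9,0,0,2,0],[-0.9,0,0,2,0],[-0.9,0,0,2,0],[-0.9,0,0,2,0],[-0.9,0,0,1,0]],
  ],
)

```text
time_s: 15.48
tcp_pos: [0.4791, 0.243, 0.2886]
eef_rot: [180.0, 0.1, -164.3]
contact_force: [0.2, -0.8, -4.8]
gripper_width: 0.0138
gripper_force: 10.0
```

jog_arm(
  deltas=[
    [[-0.9,0,0,0,0],[-0.9,0,0,0,0]],
  ],
  force=40,
)

```text
time_s: 15.72
tcp_pos: [0.4781, 0.2426, 0.2863]
eef_rot: [-180.0, -0.1, -164.3]
contact_force: [-0.0, 0.4, -4.3]
gripper_width: 0.0135
gripper_force: 40.0
```

```bash
python3 look.py l4; python3 hc.py l4
python3 - <<'E'
import numpy as np,cv2
w=np.load("l4.npz",allow_pickle=True)["w"]
m=cv2.inRange(cv2.cvtColor(w,cv2.COLOR_BGR2HSV),(95,120,40),(125,255,255)); m[:,:300]=0;m[:,490:]=0
for c in cv2.findContours(m,0,2)[0]:
    if cv2.contourArea(c)>200: print(cv2.boundingRect(c),cv2.contourArea(c),cv2.approxPolyDP(c,5,True).reshape(-1,2).tolist())
E
```

```text
15.725 {'tcp_pos': array([0.478, 0.243, 0.286]), 'eef_rot': array([-1.79973e+02, -7.50000e-02, -1.64266e+02]), 'contact_force': array([-0.014,  0.354, -4.267]), 'moment': array([-0.028, -0.109,  0.013])} 0.013549926639566157 39.999040961265564
side crop 217 163
l4 [(352, 118, 13, 154), (404, 120, 13, 110), (378, 118, 15, 113), (298, 120, 11, 181)]
(353, 77, 90, 94) 5728.0 [[364, 78], [364, 113], [378, 104], [391, 115], [409, 105], [418, 121], [405, 132], [391, 123], [374, 132], [364, 123], [353, 133], [354, 170], [416, 170], [427, 146], [442, 144], [436, 78]]
```

jog_arm(
  deltas=[
    [[-0.9,0.5,0.9,1.5,0],[-0.9,1.2,2.2,1.5,0],[-0.9,2,3.6,0,0],[-0.9,2.7,4.8,0,0],[-0.9,2.7,4.8,0,0],[-0.9,-1.6,-2.8,0,0],[-0.9,-1.2,-2.1,0,0],[-0.9,-0.6,-1.1,0,0]],
  ],
)

```text
time_s: 16.82
tcp_pos: [0.5351, 0.3452, 0.3163]
eef_rot: [-179.9, -0.1, -164.3]
contact_force: [0.9, -0.5, -3.8]
gripper_width: 0.0133
gripper_force: 40.0
```

jog_arm(
  deltas=[
    [[-0.9,0,0,0,0],[-0.9,0,0,0,0],[-0.9,0,0,0,0]],
  ],
)

```text
time_s: 17.2
tcp_pos: [0.5357, 0.3464, 0.3171]
eef_rot: [180.0, 0.0, -164.2]
contact_force: [-1.5, -0.1, -4.5]
gripper_width: 0.0137
gripper_force: 40.0
```

```bash
cat > bl.py <<'E'
import sys,numpy as np,cv2
w=np.load(sys.argv[1]+".npz",allow_pickle=True)["w"]; h=cv2.cvtColor(w,cv2.COLOR_BGR2HSV)
m=cv2.inRange(h,(95,120,40),(125,255,255)); m[:,:300]=0;m[:,490:]=0
c=max(cv2.findContours(m,0,2)[0],key=cv2.contourArea); print(cv2.boundingRect(c),cv2.contourArea(c),cv2.approxPolyDP(c,4,True).reshape(-1,2).tolist())
g=h[...,2]
for y in range(80,215,10): print(y,"".join("B" if h[y,x,1]>110 and 95<h[y,x,0]<125 else "#" if g[y,x]<70 else "+" if g[y,x]<120 else "-" if g[y,x]<170 else "." for x in range(200,460,4)))
E
python3 look.py l5; python3 hc.py l5; python3 bl.py l4; python3 bl.py l5
```

```text
17.2 {'tcp_pos': array([0.536, 0.346, 0.317]), 'eef_rot': array([ 1.79995e+02,  2.00000e-03, -1.64248e+02]), 'contact_force': array([-1.544, -0.104, -4.547]), 'moment': array([-0.01 , -0.046,  0.03 ])} 0.013697921169573586 39.99836325645447
side crop 167 187
l5 [(298, 128, 12, 170), (358, 130, 12, 114), (386, 130, 12, 108), (270, 130, 12, 178), (198, 144, 14, 133)]
(353, 77, 90, 94) 5728.0 [[364, 78], [364, 113], [378, 104], [391, 115], [396, 107], [409, 105], [418, 121], [405, 132], [391, 123], [374, 132], [364, 123], [353, 133], [354, 170], [416, 170], [427, 146], [442, 144], [436, 78]]
80 ++++++++++++++++++++++++++++.......++++++BBBBBBBBBBBBBBBBBBB#####
90 ++++......................................BBBBBBBBBBBBBBBBBB#####
100 ++++...-.................................BBBBBBBBBBBBBBBBBBB#####
110 ++++...--..............-----........+----B+++++BB+++++BBBBBB#####
120 +++-..---.............-...--.......----++++++++++++++++BBBBBB####
130 +++...--................--...........++-BBB-++BBBB++-BBBBBBBB####
140 +++...-................................BBBBBBBBBBBBBBBBBBBBBB####
150 +++...-.....
[... 883 characters left out ...]

120 --++....-.......----...---+........---++++BBB++++BBBBBBBBBB.-####
130 .---...-.-.....-...--.--..-+.........++++++B++++++BBBBBBBBBB#####
140 -.--.....-.......--.....--.....----...+++BBBB-++BBBBBBBBBBBB+####
150 ----....-...................-------....BBBBBBBBBBBBBBBBBBBBBB####
160 ++......-...................-------....BBBBBBBBBBBBBBBBB--..#####
170 ......---...................-------....BBBBBBBBBBBBBBBB---..+####
180 +++...---...................--------..............--------..-##+#
190 +++..----...................--------...................---...#++#
200 +++..---....................--------...................----..+#+#
210 ++...---....................--------...................----..+###
```

```bash
cat > tilt.py <<'E'
import sys
from h import *
from scipy.optimize import least_squares
from scipy.spatial.transform import Rotation as Ro
D=22
def solve(n,uv,dz=0):
    d=np.load(n+".npz",allow_pickle=True); ci=(d["i"].item(),d["V"]); tcp=d["tcp"] if "tcp" in d else None
    return ci
def pose(th,ph,tcp,yaw): # th: -x down deg, ph: +y down deg
    R=Ro.from_euler("ZYX",[yaw,-th,-ph],degrees=True).as_matrix(); return R, tcp-R@np.array([D,0,78])/1000
if __name__=="__main__":
    n=sys.argv[1]; uv=np.array(eval(sys.argv[2])); tcp=np.array(eval(sys.argv[3])); d=np.load(n+".npz",allow_pickle=True); ci=(d["i"].item(),d["V"])
    def f(p):
        R,o=pose(*p,tcp,15.7); return proj("wrist",o+R@np.array([-.1,.07,.036]),ci)-uv
    s=least_squares(f,[20,0]); R,o=pose(*s.x,tcp,15.7); print("pitch,roll",s.x.round(1),s.cost,"corner",(o+R@np.array([-.1,.07,0])).round(3))
E
python3 tilt.py l4 "(436,78)" "(.478,.243,.286)"; python3 tilt.py l5 "(433,90)" "(.536,.346,.317)"; python3 tilt.py l3 "(433,88)" "(.478,.244,.187)"
```

```text
pitch,roll [29.2 -1.3] 4.947735597546186e-27 corner [0.392 0.293 0.16 ]
pitch,roll [33.8 -2.8] 7.270142102516845e-26 corner [0.458 0.401 0.187]
pitch,roll [32.7 -1.4] 8.821509647837245e-24 corner [0.399 0.297 0.057]
```

jog_arm(
  deltas=[
    [[-0.9,0.7,-1.3,0,0],[-0.9,1.4,-2.4,0,0],[-0.9,1.4,-2.2,0,0],[-0.9,0.6,-1,-1,0],[-0.9,0,0,-2,0],[-0.9,0,0,-1,0],[-0.9,0,0,0,0]],
  ],
)

```text
time_s: 18.18
tcp_pos: [0.5761, 0.2768, 0.2762]
eef_rot: [-180.0, -0.1, -164.2]
contact_force: [-0.1, 0.2, -3.8]
gripper_width: 0.0134
gripper_force: 40.0
```

jog_arm(
  deltas=[
    [[-0.9,0,0,-0.8,0],[-0.9,0,0,-0.8,0],[-0.9,0,0,-0.8,0],[-0.9,0,0,-0.8,0],[-0.9,0,0,0,0]],
  ],
  force=12,
)

```text
time_s: 18.8
tcp_pos: [0.5759, 0.2765, 0.2442]
eef_rot: [-180.0, -0.1, -164.3]
contact_force: [-1.5, -0.6, -3.0]
gripper_width: 0.0141
gripper_force: 12.0
```

```bash
python3 look.py l6; python3 hc.py l6; python3 bl.py l6
```

```text
18.8 {'tcp_pos': array([0.576, 0.276, 0.244]), 'eef_rot': array([-1.79956e+02, -1.21000e-01, -1.64261e+02]), 'contact_force': array([-1.473, -0.6  , -2.97 ]), 'moment': array([-0.347,  0.378, -0.069])} 0.014080319866058805 12.007054835557938
side crop 165 183
l6 [(292, 94, 14, 141), (260, 94, 13, 142), (386, 96, 14, 121), (354, 92, 17, 120)]
(352, 52, 96, 101) 7785.5 [[366, 53], [363, 82], [369, 98], [353, 110], [353, 150], [417, 152], [418, 142], [431, 129], [447, 129], [443, 53]]
80 .....----...-----.----------.......------BBBBBBBBBBBBBBBBBBBBB###
90 ....---.....+----+-.+----+-.........+++--+BB++++++BBBBBBBBBBBB###
100 ....---.....-----+..+----+-.........+++-++BB++++++BBBBBBBBBBBB###
110 ....---...............................BBBBBBBBBBBBBBBBBBBBBBBB###
120 ....---................................BBBBBBBBBBBBBBBBBBBBBBB###
130 ....---................................BBBBBBBBBBBBBBBBBBB+--B###
140 ....---...............................-BBBBBBBBBBBBBBBBB++-..####
150 ....---...............................-BBBBBBBBBBBBBBBB++++..+###
160 ....---............................................--..++++--+###
170 -...---.........................----...........-.....-.-+++..+###
180 +...---.....................--------...................-+++--+###
190 +..-++-....................-++----++.................-.-+++---###
200 +..+++-....................-++++++++...................-+++---###
210 +..+++-....................-++++++++...................-+++-.-###
```

jog_arm(
  deltas=[
    [[-0.9,0,0,-0.8,0],[-0.9,0,0,-0.8,0],[-0.9,0,0,-0.6,0],[-0.9,0,0,-0.4,0],[-0.9,0,0,0,0]],
  ],
)

```text
time_s: 19.52
tcp_pos: [0.5767, 0.2771, 0.2193]
eef_rot: [-180.0, 0.0, -164.2]
contact_force: [0.3, 2.1, 2.7]
gripper_width: 0.0154
gripper_force: 12.0
```

```bash
python3 look.py l7; python3 hc.py l7; python3 bl.py l7
```

```text
19.525 {'tcp_pos': array([0.577, 0.277, 0.219]), 'eef_rot': array([-1.79998e+02,  2.30000e-02, -1.64244e+02]), 'contact_force': array([0.257, 2.093, 2.727]), 'moment': array([ 0.698, -0.24 , -0.046])} 0.015358995954744365 11.98144624941051
side crop 167 192
l7 [(248, 56, 17, 121), (384, 62, 16, 97), (284, 56, 18, 121), (352, 60, 16, 101)]
(344, 13, 103, 111) 8956.5 [[361, 14], [356, 42], [367, 48], [369, 63], [359, 75], [345, 75], [345, 122], [407, 123], [412, 111], [442, 107], [446, 18]]
80 -..........................+.-------BBBBBBBBBBBBBBBBBBBBBBBBBB###
90 -..........................+--------BBBBBBBBBBBBBBBBBBBBBBBBB####
100 +..........................+--------BBBBBBBBBBBBBBBBBBBBBBBBB####
110 +..........................+---.----BBBBBBBBBBBBBBBBBBB++-..#####
120 +..........................+--------BBBBBBBBBBBBBBBBB++++-..#####
130 +..........................+-.-.----.................++++-.-#####
140 +-.........................+-..--------..............++++-.-#####
150 +..........................+-.---------.............-++++-.-#####
160 +..........................+-----------.-------------++++---#####
170 +-.....................----+------++-----------------++++--+#####
180 ++......-------------------+-+++++++-----------------++++--+#####
190 ++-------------------------+++++++++-----------------++++--+#####
200 ++-------------------------+++++++++----------------+++++--+#####
210 ++-------------------------+++++++++----------------+++++--+#####
```

jog_arm(
  deltas=[
    [[-0.9,0,0,-0.5,0],[-0.9,0,0,-0.5,0],[-0.9,0,0,-0.5,0],[-0.9,0,0,0,0]],
  ],
  force=9,
)

```text
time_s: 20.12
tcp_pos: [0.5767, 0.2777, 0.204]
eef_rot: [179.9, 0.0, -164.2]
contact_force: [1.2, 4.4, 5.0]
gripper_width: 0.0177
gripper_force: 9.1
```

```bash
python3 look.py l8; python3 hc.py l8; sed -i 's/range(80,215,10)/range(10,240,10)/' bl.py; python3 bl.py l8
```

```text
20.125 {'tcp_pos': array([0.577, 0.278, 0.204]), 'eef_rot': array([ 1.79948e+02,  5.00000e-02, -1.64248e+02]), 'contact_force': array([1.171, 4.416, 5.004]), 'moment': array([ 1.757, -0.321, -0.079])} 0.01772054691954114 9.051888529211283
side crop 168 197
l8 [(268, 34, 17, 116), (390, 44, 16, 100)]
(353, 0, 91, 109) 6815.0 [[358, 0], [357, 23], [372, 24], [377, 34], [386, 26], [399, 26], [408, 44], [395, 60], [386, 60], [377, 51], [356, 58], [353, 106], [393, 108], [398, 97], [435, 97], [443, 4]]
10 ++++++++++++++++++++++++++++++----------BBBBBBBBBBBBBBBBBBBBB####
20 ..............++++++.--+++++++---------+BBBBBBBBBBBBBBBBBBBBB####
30 .............+++--+++++++-++++---------++++++B++++#BBBBBBBBBB####
40 .............+++++++++++++++++---------++++++++++++#BBBBBBBB#B###
50 ...............-+++-...+++++++---------+++++B#+++++#BBBBBBBB#####
60 ...........................+++---------BBBBBBBBBBBBBBBBBBBBB#####
70 ...........................+++---------BBBBBBBBBBBBBBBBBBBBBB####
80 ...........................+++---------BBBBBBBBBBBBBBBBBBBB######
90 ...........................+++---------BBB
[... 303 characters left out ...]

140 ...........................+++-----------........+++++-.-########
150 ...........................++------------.......--++-+-.-########
160 ...........................++--------------------+++++--+########
170 .......................----++-----++++----------++++++--#########
180 ........-------------------+++++++++++----------++++++--#########
190 ..-------------------------+++++++++++----------++++++--#########
200 ---------------------------+++++++++++----------+++++--+#########
210 ---------------------------+++++++++++----------+++++--+#########
220 ---------------------------+++++++++++----------+++++--##########
230 #####+#######+####+#-------++++++++++------+#####################
```

jog_arm(
  deltas=[
    [[-0.9,0,0,-0.4,0],[-0.9,0,0,-0.4,0],[-0.9,0,0,0,0],[-0.9,0,0,0,0]],
  ],
)

```text
time_s: 20.72
tcp_pos: [0.5774, 0.2786, 0.1969]
eef_rot: [179.9, 0.2, -164.2]
contact_force: [1.6, 7.6, 6.0]
gripper_width: 0.0183
gripper_force: 9.1
```

```bash
python3 look.py l9; python3 hc.py l9; python3 bl.py l9
```

```text
20.725 {'tcp_pos': array([0.577, 0.279, 0.197]), 'eef_rot': array([ 179.877,    0.193, -164.227]), 'contact_force': array([1.612, 7.643, 6.042]), 'moment': array([ 2.821, -0.6  , -0.127])} 0.01830024992130697 9.140325924527133
side crop 167 200
l9 [(296, 28, 17, 109), (378, 40, 17, 87), (264, 28, 16, 103)]
(361, 0, 81, 104) 5551.5 [[369, 0], [373, 26], [394, 20], [403, 39], [391, 55], [380, 55], [371, 46], [366, 49], [361, 102], [385, 103], [388, 93], [427, 95], [441, 0]]
10 ...........-+++++++.-+++#####++++---------+BBBBBBBBBBBBBBBBB#####
20 ...........+++--+++++++-++++-++++---------+BBBBBBBBBBBBBBBBB#####
30 ............++++++++++++++++#++++---------+++++++++BBBBBBBBBB####
40 ..............-++--..-+++++--++++---------++++++++#BBBBBBBBB#####
50 ............................-+++----------BB#+++++BBBBBBBBB######
60 ............................-+++---------BBBBBBBBBBBBBBBBBB######
70 ............................-+++---------BBBBBBBBBBBBBBBBB#######
80 ............................++++---------BBBBBBBBBBBBBBBBB#######
90 ............................++++---------BBBBBBBBBBBBBBBBB#######
10
[... 277 characters left out ...]

140 ............................+++-----------...--------.-##########
150 ...........................-+++-----------....---------##########
160 ...........................-+++------++-------++++++--+##########
170 ......................------+++---+++++-------++++++--###########
180 ........----.--------------++++++++++++------++++++---###########
190 ..---.---------------------++++++++++++------++++++--+###########
200 ---------------------------++++++++++++------++++++--############
210 ---------------------------++++++++++++------++++++--############
220 ---------------------------+++++++++++-------+++++--+############
230 #+++#+##++#+#######+-------#++++++++++------#####################
```

jog_arm(
  deltas=[
    [[-0.9,4.3,1.2,0,0],[-0.9,0,0,0,0],[-0.9,0,0,0,0],[-0.9,0,0,0,0]],
  ],
)

```text
time_s: 21.32
tcp_pos: [0.6188, 0.2883, 0.1954]
eef_rot: [-180.0, -0.1, -164.3]
contact_force: [0.8, 1.2, -2.4]
gripper_width: 0.0179
gripper_force: 8.9
```

```bash
python3 look.py l10; python3 hc.py l10; python3 bl.py l10
```

```text
21.325 {'tcp_pos': array([0.619, 0.288, 0.195]), 'eef_rot': array([-1.79962e+02, -1.03000e-01, -1.64266e+02]), 'contact_force': array([ 0.78 ,  1.213, -2.418]), 'moment': array([ 0.373, -0.367, -0.05 ])} 0.01785381756294357 8.948346683755517
side crop 147 201
l10 [(384, 136, 15, 85), (378, 170, 14, 73), (388, 84, 17, 108)]
(357, 0, 92, 93) 6569.0 [[363, 0], [357, 91], [373, 92], [375, 75], [386, 67], [398, 68], [406, 81], [437, 84], [448, 0]]
10 ..........................-+++----------+BBBBBBBBBBBBBBBBBBBBB###
20 ...........................+++----------BBBBBBBBBBBBBBBBBBBBBB###
30 ...........................+++----------BBBBBBBBBBBBBBBBBBBBBB###
40 ...........................+++----------BBBBBBBBBBBBBBBBBBBBB####
50 ...........................+++----------BBBBBBBBBBBBBBBBBBBBB####
60 ...........................+++----------BBBBBBBBBBBBBBBBBBBBB####
70 ...........................+++----------BBBBBB++++BBBBBBBBBB#####
80 ...........................+++----------BBBB++++-+++BBBBBBBB#####
90 ...........................+++-.--------BBBB+++++++-----..+######
100 ...........................+
[... 247 characters left out ...]

140 ...........................+++---------....#+++++++--+-.-########
150 ...........................+++-----------....-+----++---+########
160 ...........................+++---------++-++++++++++++--#########
170 .........................--+++--------+++#++++++++++++--#########
180 ........-..--..------.-----+++----+++++++-+#+#+++++++--+#########
190 ...--..--------------------+++-+++++++---------++++++--##########
200 ---------------------------+++++++++++---------++++++--##########
210 ---------------------------+++++++++++---------++++++--######+...
220 ---------------------------+++++++++++---------+++++--+####+--+++
230 ###+###+##+########+-------+++++++++++-----+#####################
```

jog_arm(
  deltas=[
    [[-0.9,0,0,1.5,0],[-0.9,0,0,2.5,0],[-0.9,0,0,2,0],[-0.9,0,0,0.5,0]],
  ],
  force=25,
)

```text
time_s: 21.92
tcp_pos: [0.6197, 0.2889, 0.2634]
eef_rot: [180.0, 0.1, -164.3]
contact_force: [-0.5, -0.4, -4.1]
gripper_width: 0.0137
gripper_force: 25.0
```

jog_arm(
  deltas=[
    [[-0.9,-2,-2,0,0],[-0.9,-2.6,-2.4,0,0],[-0.9,-2.6,-2.4,0,0],[-0.9,-2.2,-2,0,0],[-0.9,-1.6,-1.5,0,0],[-0.9,-1.1,-1.1,0,0],[-0.9,-0.6,-0.6,0,0],[-0.9,0,0,-1,0]],
  ],
)

```text
time_s: 22.92
tcp_pos: [0.4929, 0.1692, 0.2517]
eef_rot: [180.0, 0.1, -164.3]
contact_force: [0.5, -0.1, -4.2]
gripper_width: 0.0138
gripper_force: 25.0
```

```bash
python3 look.py l11; python3 hc.py l11; python3 bl.py l11
```

```text
22.925 {'tcp_pos': array([0.493, 0.169, 0.252]), 'eef_rot': array([ 1.79959e+02,  1.10000e-01, -1.64257e+02]), 'contact_force': array([ 0.484, -0.063, -4.226]), 'moment': array([ 0.096, -0.302,  0.037])} 0.013846745610744877 24.998220205307007
side crop 220 151
l11 [(394, 146, 16, 84), (396, 110, 16, 112), (368, 128, 16, 116), (400, 46, 14, 88), (398, 74, 17, 110)]
(359, 0, 116, 110) 8690.5 [[378, 0], [377, 12], [383, 14], [375, 20], [383, 27], [360, 29], [359, 108], [381, 108], [395, 93], [384, 86], [381, 76], [398, 58], [390, 40], [394, 28], [405, 22], [417, 24], [424, 40], [420, 51], [406, 59], [415, 74], [400, 93], [414, 108], [424, 109], [432, 108], [439, 95], [465, 95], [473, 0]]
10 ..........................-.........-.......-BBBBBBBBBBBBBBBBBBBB
20 +++++++++++++++++++++++++++-........-+++++++BBBBBBBBBBBBBBBBBBBBB
30 +++-....................................BBBBBBBBB+++++++BBBBBBBBB
40 +++-....................................BBBBBBBB++++++++BBBBBBBBB
50 ++++.......................-............BBBBBBBBB#+++++BBBBBBBBBB
60 ++++.......................-............BBBBBBBBB+++BBBBB
[... 495 characters left out ...]

140 .-+++......................-............+++++-+++++++.....++++-..
150 ..+++......................-........---......++++++++.....++++-..
160 ..+++-.....................-.......-----.------+++--------++++---
170 ..++++...................---...-...-----------------------++++--+
180 ..++++...------------------------+++----------------------++++--+
190 ..++++---------------------++-+---++----------------------++++--#
200 --++++---------------------+++++++++---------------------++++---#
210 --++++---------------------+++++++++---------------------++++---#
220 ---++++--------------------+++++++++---------------------++++--+#
230 #####################+-----+++++++++------#######################
```

jog_arm(
  deltas=[
    [[-0.9,0,0,-1,0],[-0.9,0,0,-1.2,0],[-0.9,0,0,-1.2,0],[-0.9,0,0,-0.8,0],[-0.9,0,0,-0.8,0],[-0.9,0,0,-0.5,0],[-0.9,0,0,0,0],[-0.9,0,0,0,0]],
  ],
  force=12,
)

```text
time_s: 24.02
tcp_pos: [0.4916, 0.169, 0.1971]
eef_rot: [180.0, -0.0, -164.2]
contact_force: [-9.1, 1.4, 8.1]
gripper_width: 0.014
gripper_force: 12.0
```

```bash
python3 look.py l12; python3 hc.py l12; python3 bl.py l12
```

```text
24.025 {'tcp_pos': array([0.492, 0.169, 0.197]), 'eef_rot': array([ 1.79982e+02, -4.50000e-02, -1.64238e+02]), 'contact_force': array([-9.099,  1.435,  8.143]), 'moment': array([ 0.321,  3.347, -0.037])} 0.01402404109766811 11.99696883559227
side crop 221 169
l12 [(388, 170, 14, 93), (384, 118, 15, 130), (388, 142, 15, 102), (392, 88, 17, 133), (342, 90, 14, 180)]
(353, 46, 97, 103) 6589.5 [[368, 46], [364, 82], [356, 86], [355, 147], [374, 147], [380, 130], [372, 114], [383, 102], [380, 85], [391, 76], [401, 77], [408, 88], [397, 105], [401, 119], [394, 129], [403, 138], [402, 147], [420, 147], [420, 138], [435, 121], [449, 121], [445, 47]]
10 #######################+####........#############################
20 #################+#++##++##+........#############################
30 #####+##+++++++++++++#++++++........#############################
40 ##++++++++++++++++++++++++++........#############################
50 #+.......................---........------BBBBBBBBBBBBBBBBBBBB###
60 ++........................................BBBBBBBBBBBBBBBBBBBB###
70 ++...-....................--.....
[... 450 characters left out ...]

140 +...---................................BBBBB+++++++BBBBB+++-..###
150 -...---.....................................-+++++-.....++--..###
160 ...---.......................................+++++......+++-..+##
170 ...---......................................+++++++.....-+++..-##
180 ...---..........................----........-+++++......-+++..-##
190 ...---......................--------....................-+++...##
200 ..----.....................---------....................-+++-..##
210 ..----.....................---------....................-+++-..##
220 ..-+++.....................-----+---.....................+++-..+#
230 ++#+##+++++++++++++++-.....---------......+++++++++++++++####+###
```

jog_arm(
  deltas=[
    [[-0.9,0,0,1.5,0],[-0.9,0,0,2.5,0],[-0.9,0,0,3,0],[-0.9,0,0,3,0],[-0.9,0,0,1,0],[-0.9,0,0,0,0]],
  ],
)

```text
time_s: 24.88
tcp_pos: [0.4926, 0.1691, 0.3064]
eef_rot: [180.0, 0.1, -164.3]
contact_force: [-0.3, 0.5, -4.9]
gripper_width: 0.0136
gripper_force: 12.0
```

jog_arm(
  deltas=[
    [[-0.9,0,0,0,0],[-0.9,0,0,0,0]],
  ],
  force=40,
)

```text
time_s: 25.12
tcp_pos: [0.4921, 0.1687, 0.3051]
eef_rot: [-180.0, -0.1, -164.3]
contact_force: [0.5, -0.6, -4.7]
gripper_width: 0.0138
gripper_force: 40.0
```

```bash
python3 look.py l13; python3 hc.py l13; python3 bl.py l13 | head -20
```

```text
25.125 {'tcp_pos': array([0.492, 0.169, 0.305]), 'eef_rot': array([-1.79966e+02, -1.05000e-01, -1.64259e+02]), 'contact_force': array([ 0.519, -0.621, -4.652]), 'moment': array([ 0.006, -0.171, -0.023])} 0.013828090375236217 39.9992036819458
side crop 219 131
l13 [(396, 138, 15, 92), (378, 116, 14, 124), (366, 94, 15, 130), (334, 94, 13, 188), (392, 96, 11, 112)]
(365, 50, 85, 101) 4840.0 [[366, 51], [365, 79], [378, 87], [377, 102], [386, 82], [396, 79], [407, 85], [409, 97], [393, 109], [393, 123], [411, 132], [405, 150], [420, 150], [420, 141], [435, 123], [449, 123], [444, 51]]
10 ############################.......-############++++.............
20 ############################.......-###########+++.++.-+-....-++#
30 ##################+#########.......-#############################
40 ##########++++#+###+#++#++++.......-#############################
50 #######+++++++++++++++++++++.......-######BBBBBBBBBBBBBBBBBBB+###
60 #+-.......................................BBBBBBBBBBBBBBBBBBBB###
70 #+...-.....................-.......---...-BBBBBBBBBBBBBBBBBBBB###
80 +#...---..................--.......----..-BBBBBBBBBBBBBBBBBBBB###
90 ++...---...........................-+.-++---+B+++--+BBBBBBBBBB###
100 ++...---...........................-+.-+++++-B++++++BBBBBBBBBBB##
110 ++..----...............................BBB-+++-++BBBBBBBBBBBBBB##
120 +-..----...............................BBB++---++BBBBBBBBBBBBBB##
130 +...---................................BBBBBBBB++++++BBBBB+...###
140 +...---................................BBBBBBB+++++++BBB+++-..###
150 +...---...............................-BBBBBBBBB+++BBBBB+++-..###
160 +...---..........................................-..---.++++..+##
170 +..----....................-.......................--...++++-.+##
180 -..----....................-...-----...................--+++-.-##
190 ...++--....................--+-----+...........---....-.-+++---##
```

```bash
python3 tilt.py l13 "(445,51)" "(.492,.169,.305)"
python3 - <<'E'
from h import *
from tilt import pose
d=np.load("l13.npz",allow_pickle=True); ci=(d["i"].item(),d["V"])
for th in(20,24,28):
    R,o=pose(th,0,np.array([.492,.169,.305]),15.7); out=[]
    for uv in[(396,138),(378,116),(366,94),(340,94),(392,96)]:
        c,v=ray("wrist",uv,ci); c=R.T@(c-o); v=R.T@v; p=c+v*(.015-c[2])/v[2]
        out.append((round(p[0]*1e3),round(p[1]*1e3),round(np.linalg.norm(p-[-.094,.064,.006])*1e3)))
    print(th,out,"blue corner z",(o+R@np.array([-.094,.064,.006]))[2].round(3))
E
```

```text
pitch,roll [20.1 -0.7] 7.79520792103195e-26 corner [0.388 0.214 0.191]
20 [(-54, 46, 44), (-69, 35, 40), (-83, 27, 39), (-83, 11, 55), (-82, 44, 25)] blue corner z 0.198
24 [(-61, 47, 38), (-76, 36, 35), (-91, 28, 37), (-91, 11, 54), (-90, 45, 21)] blue corner z 0.192
28 [(-67, 48, 32), (-83, 37, 30), (-100, 29, 36), (-100, 11, 54), (-98, 47, 20)] blue corner z 0.187
```

jog_arm(
  deltas=[
    [[-0.9,0,-1.2,0,0],[-0.9,0,-2.2,0,0],[-0.9,0,-3,0,0],[-0.9,0,-3,0,0],[-0.9,0,-3,0,0],[-0.9,0,-2.6,0,0],[-0.9,0,-2.1,0,0],[-0.9,0,-1.6,0,0]],
  ],
)

```text
time_s: 26.22
tcp_pos: [0.492, -0.02, 0.3064]
eef_rot: [-180.0, 0.0, -164.3]
contact_force: [-0.8, 0.0, -4.0]
gripper_width: 0.0141
gripper_force: 40.0
```

jog_arm(
  deltas=[
    [[-0.9,0,-1.1,0,0],[-0.9,0,-0.6,0,0],[-0.9,0,-0.2,0,0],[-0.9,0,0,0,0],[-0.9,0,0,0,0]],
  ],
)

```text
time_s: 26.85
tcp_pos: [0.4926, -0.0367, 0.3062]
eef_rot: [180.0, -0.0, -164.2]
contact_force: [-0.3, -0.0, -4.9]
gripper_width: 0.0137
gripper_force: 40.0
```

```bash
python3 look.py l14; python3 hc.py l14
python3 - <<'E'
from h import *
im=r.capture("top"); s=r.capture("side"); w=np.load("l14.npz",allow_pickle=True)["w"]
o=np.zeros((600,800,3),np.uint8); o[:300,:400]=cv2.resize(im[160:220,240:320],(400,300),interpolation=2); o[:300,400:]=cv2.resize(w[:240,160:480],(400,300)); o[300:,:480]=cv2.resize(s,(480,300)); 
o[300:,480:]=cv2.resize(s[190:310,220:348],(320,300),interpolation=2)
cv2.imwrite("pics/fin.png",o)
E
```

```text
26.85 {'tcp_pos': array([ 0.493, -0.037,  0.306]), 'eef_rot': array([ 1.79996e+02, -1.00000e-03, -1.64223e+02]), 'contact_force': array([-0.313, -0.01 , -4.877]), 'moment': array([-0.021, -0.1  ,  0.008])} 0.013694004739029047 39.999271631240845
side crop 240 79
l14 [(408, 114, 14, 115), (378, 116, 15, 123)]
```

View pics/fin.png

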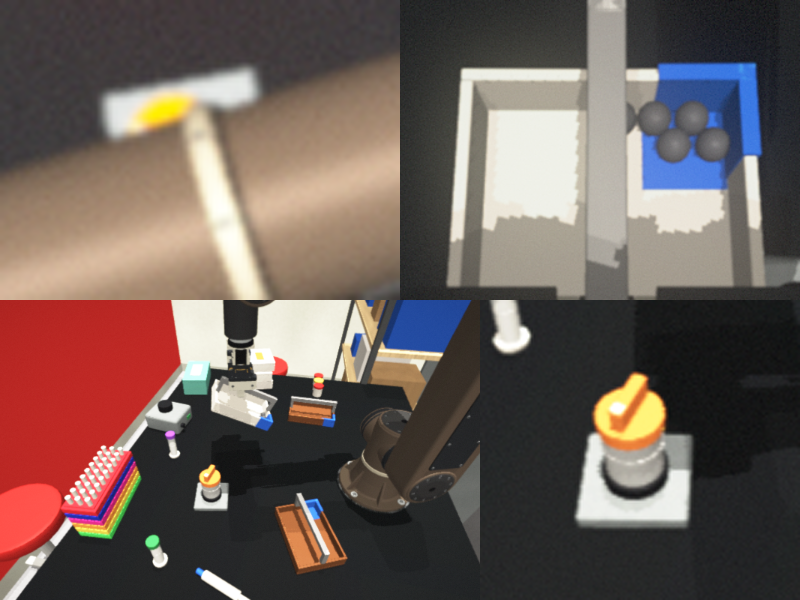

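Run:
```python
from h import *
P=[onz("side",(220+(x-480)*.4,190+(y-300)*.4),.138) for x,y in[(616,406),(640,376)]]; e=P[0]-P[1]
print(P,np.degrees(np.arctan2(e[1],e[0]))%180,np.linalg.norm(e))
P=[onz("side",(280+x,0+y),.138) for x,y in[(0,0)]]
im=cv2.imread("pics/side0.png")
cv2.imwrite("pics/_.png",im)
w=r.capture("side"); h=cv2.cvtColor(w,cv2.COLOR_BGR2HSV)
for y in range(218,246,2): print(y,"".join("#" if 5<h[y,x,0]<28 and h[y,x,1]>120 and h[y,x,2]>200 else "+" if 3<h[y,x,0]<28 and h[y,x,1]>120 else "w" if h[y,x,1]<110 and h[y,x,2]>150 else "." for x in range(260,300)))
```

```text
[array([0.55023943, 0.19817669, 0.138     ]), array([0.53927755, 0.15685933, 0.138     ])] 75.14120859993363 0.042746779031561426
218 ......................+.................
220 ...................+######+.............
222 ..................+####.##+.............
224 ................++########++............
226 ............+######.#######+++..........
228 .........+########.############++.......
230 .......+##..#.ww.#.#########..###+......
232 ......###.#.wwwwwww########....##++.....
234 .....+######wwwwww########...##.##+.....
236 .....+##..###############.##....##+.....
238 .....+##..##############.....####++.....
240 ......+##.###########.##.....####++.....
242 ......++#############.....######++......
244 ....wwww#######################+ww..wwww
```

Run:
```python
from h import *
for a in(60,65,70,75,80,85):
    t=np.radians(a);u=np.array([np.cos(t),np.sin(t)]);v=np.array([-u[1],u[0]])
    print(a,[proj("side",(*(np.array([.544,.181])+sx*.027*u+sy*.007*v),.138)).round(1).tolist() for sx,sy in((-1,-1),(-1,1),(1,1),(1,-1))])
# same check on start picture (bar ~20 deg)
h=cv2.cvtColor(cv2.imread("pics/side0.png"),cv2.COLOR_BGR2HSV)
for a in(11,16,20,24):
    t=np.radians(a);u=np.array([np.cos(t),np.sin(t)]);v=np.array([-u[1],u[0]])
    print(a,[proj("side",(*(np.array([.544,.181])+sx*.027*u+sy*.007*v),.138)).round(1).tolist() for sx,sy in((-1,-1),(-1,1),(1,1),(1,-1))])
for y in range(220,250,2): print(y,"".join("#" if 5<h[y,x,0]<28 and h[y,x,1]>120 and h[y,x,2]>200 else "+" if 3<h[y,x,0]<28 and h[y,x,1]>120 else "w" if h[y,x,1]<110 and h[y,x,2]>150 else "." for x in range(260,300)))
```

```text
60 [[285.4, 219.8], [289.5, 222.6], [272.6, 235.4], [268.5, 232.4]]
65 [[284.5, 219.4], [289.0, 222.0], [273.6, 235.8], [269.0, 233.0]]
70 [[283.6, 219.2], [288.4, 221.5], [274.5, 236.1], [269.6, 233.6]]
75 [[282.6, 219.0], [287.7, 220.9], [275.5, 236.3], [270.3, 234.2]]
80 [[281.6, 218.9], [286.9, 220.5], [276.6, 236.4], [271.1, 234.7]]
85 [[280.6, 218.8], [286.1, 220.1], [277.6, 236.5], [271.9, 235.1]]
11 [[291.0, 225.4], [290.5, 229.8], [267.2, 229.5], [268.0, 225.1]]
16 [[290.7, 224.7], [290.8, 229.1], [267.4, 230.2], [267.6, 225.8]]
20 [[290.5, 224.1], [291.0, 228.5], [267.6, 230.8], [267.4, 226.4]]
24 [[290.2, 223.5], [291.1, 227.8], [267.9, 231.4], [267.3, 227.0]]
220 ........................................
222 ........................................
224 ..................+++++++++++++.........
226 .......wwwwww.#################+........
228 .......wwwwwww.#.#.#..#########+........
230 ......+#wwww#####################+......
232 ......+###########################......
234 .....+############################+.....
236 .....+############################+.....
238 .....+#######################.###++.....
240 ......+###.#..#.####.###.#..#####+......
242 ......++####..#.##....##########++......
244 ....wwww.######################+wwwwwwww
246 ...wwwwww#####################w.wwwwwwww
248 ...wwwwwwwww###############wwwwwwwwwwwww
```

```bash
python3 -c "
from plant import r
print(r.close_job())"
```

```text
the job is handed in; nothing more can be done
None
```

I handed the job in at about 27 s, with no verdict returned: the cap looks to be at its loose stop, and the tray is held steady about 19 cm up, tilted roughly 20°, with all five balls about 55 mm or less from the blue corner by my last measurement, none spilled, and no other item seen to have moved, though to tilt the tray I briefly rested it on the jar's cap.

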